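# Find the tired spring plunger under dead weights

## Task

Three spring plungers stand in blue holders on the dead-weight tester. Tip all three load arms forward so that each rests on its plunger, and see which plunger sinks clearly deeper than the others (its needle goes to the red). Swing that one's arm back up to its parked position, then put its unit, holder and all, down upright in the red reject tray; leave the two good ones standing under their loads, do not drop the unit into the tray, and do not disturb the other tools on the bench.

Things in the scene. Friction and masses are not known exactly. Their poses are not given: they have to be found in the camera images.
- load_left (a joint): swing of the left load arm (seen from the robot), rad: 0 parked upright, leaning back on its stop, away from the robot; past about 0.25 it overbalances towards the robot; 1.62 level; about 1.56 at bare contact with an unsunk plunger; resting on a good plunger 1.60 to 1.65; on the tired one 1.69 to 1.74; with nothing under it, it stops at 1.82
- load_mid (a joint): swing of the middle load arm (seen from the robot), rad: 0 parked upright, leaning back on its stop, away from the robot; past about 0.25 it overbalances towards the robot; 1.62 level; about 1.56 at bare contact with an unsunk plunger; resting on a good plunger 1.60 to 1.65; on the tired one 1.69 to 1.74; with nothing under it, it stops at 1.82
- load_right (a joint): swing of the right load arm (seen from the robot), rad: 0 parked upright, leaning back on its stop, away from the robot; past about 0.25 it overbalances towards the robot; 1.62 level; about 1.56 at bare contact with an unsunk plunger; resting on a good plunger 1.60 to 1.65; on the tired one 1.69 to 1.74; with nothing under it, it stops at 1.82
- grip_left (a point): middle of the black grip that ends the left load arm: round, 21 mm thick, 56 mm long, along the arm; free end 20 mm from this point, brass weight (40 mm thick) begins 36 mm the other way. 174 mm from the pivot; the line pivot to grip leans 0.194 rad back from upright when parked. 0.23 m high parked, 0.06 to 0.09 m down. Push it, or pinch its sides along the pivot axis; 4 N lifts it
- pivot_left (a point): pivot of the left load arm, 61 mm above the worktop, 90 mm behind its plunger; x points away from the robot along the tester, y to the tester's left (the pivot axis), z up. The clevis, stop and white scale round it reach 115 mm above the worktop
- grip_mid (a point): middle of the black grip that ends the middle load arm: round, 21 mm thick, 56 mm long, along the arm; free end 20 mm from this point, brass weight (40 mm thick) begins 36 mm the other way. 174 mm from the pivot; the line pivot to grip leans 0.194 rad back from upright when parked. 0.23 m high parked, 0.06 to 0.09 m down. Push it, or pinch its sides along the pivot axis; 4 N lifts it
- pivot_mid (a point): pivot of the middle load arm, 61 mm above the worktop, 90 mm behind its plunger; x points away from the robot along the tester, y to the tester's left (the pivot axis), z up. The clevis, stop and white scale round it reach 115 mm above the worktop
- grip_right (a point): middle of the black grip that ends the right load arm: round, 21 mm thick, 56 mm long, along the arm; free end 20 mm from this point, brass weight (40 mm thick) begins 36 mm the other way. 174 mm from the pivot; the line pivot to grip leans 0.194 rad back from upright when parked. 0.23 m high parked, 0.06 to 0.09 m down. Push it, or pinch its sides along the pivot axis; 4 N lifts it
- pivot_right (a point): pivot of the right load arm, 61 mm above the worktop, 90 mm behind its plunger; x points away from the robot along the tester, y to the tester's left (the pivot axis), z up. The clevis, stop and white scale round it reach 115 mm above the worktop
- unit_left (a point): centre of the unit that starts under the left arm: blue square holder 50 x 50 x 40 mm (this point is half-way up; x, y along its sides) with a steel spring plunger standing in it, 20 mm proud of its top. Stands on the tester's 10 mm high base between rails 6 mm high in front and behind; left and right sides free, next unit 50 mm away. 0.3 to 0.42 kg. All look alike; which is tired varies
- unit_mid (a point): centre of the unit that starts under the middle arm: blue square holder 50 x 50 x 40 mm (this point is half-way up; x, y along its sides) with a steel spring plunger standing in it, 20 mm proud of its top. Stands on the tester's 10 mm high base between rails 6 mm high in front and behind; left and right sides free, next unit 50 mm away. 0.3 to 0.42 kg. All look alike; which is tired varies
- unit_right (a point): centre of the unit that starts under the right arm: blue square holder 50 x 50 x 40 mm (this point is half-way up; x, y along its sides) with a steel spring plunger standing in it, 20 mm proud of its top. Stands on the tester's 10 mm high base between rails 6 mm high in front and behind; left and right sides free, next unit 50 mm away. 0.3 to 0.42 kg. All look alike; which is tired varies
- tester: grey three-arm dead-weight tester, fixed, 235 x 310 mm; origin under the middle plunger. Rows are 100 mm apart. An arm tipped past its balance point sinks by itself in about 2 s (damped pivot) until its anvil rests on the plunger and loads it with the same 6.5 N as the others; its orange needle then stands in the green of its white scale for a good plunger, in the red for a tired one
- tray_in (a point): centre of the inner floor of the red reject tray: open, 135 x 135 mm outside, walls 4 mm thick, 18 mm high, floor 4 mm above the worktop; x and y run along its sides; fixed to the worktop
- caliper: digital caliper lying on the worktop in front of the tester, 74 x 240 x 13 mm; bystander; origin at its underside
- stop_watch: round pale bench timer, 66 x 58 x 18 mm; bystander; origin at its underside
- screwdriver: red-handled screwdriver lying behind the tester, 191 mm long, 28 mm high; bystander; origin at its underside
Mind the look-alikes: they are no part of the job. What is shaped like the part that bears unit_mid but green is not meant.

How it is judged:
By the outcome, as a careful person would: the job done as asked, in the order asked, and still so for the second after the job is handed in, with the robot touching nothing.
It also fails if it takes over 72 s, if anything falls off the work surface, if the arm or the gripper's body presses on something with over 40 N, if the wrist force passes 120 N, or if a joint passes its speed limit or range.

## Robot

A 6-joint arm with a two-finger parallel gripper is mounted at the origin on a cart in front of the work surface, level with it; the furniture and walls round the work are solid. World frame = base frame: x ahead of the robot, y to its left, z up, the work surface at z = 0. Lengths are in m, angles in degrees, forces in N, time in s.
With the tool pointing down it reaches from about 0.4 to 0.825 m from the base axis. Payload 7 kg.
Tool frame: the origin (TCP) lies on the centre line of the jaws, within the pads' length; the fingertips stand 11 mm ahead of it and the grasp point (between the pads) lies 8 mm behind it; z points along the fingers, y is the line along which they close (so a half turn about z gives the same grasp; the last joint's range is limited). The gripper opens to 88 mm and grips with 3 to 60 N. Pads are 19 mm wide; open, the fingers measure 130 mm over their backs; the gripper's body (78 mm by 193 mm) begins 47 mm behind the grasp point.
Start: joints at [-57.405, 20.546, 0.682, 0, -70.136, -16.507], TCP at [0.187, -0.649, 0.238] pointing down, gripper open.
Joint ranges: [-176.03, 176.03], [-82.01, 121.73], [-58.28, 71.71], [-173.87, 95.51], [-174.79, -0.11], [-173.66, 173.66]. Speed limits (degrees/s): [136.94, 136.94, 172.46, 180, 180, 180].

## Interface

Orientations are given as [roll, pitch, yaw] about the fixed x, y, z axes, in that order (R = Rz(yaw) Ry(pitch) Rx(roll)).
In Python, from plant import r, capture, camera_model, job gives the robot as it stands.
- The arm moves only by the tool drive_tool, never from a script. Its argument "increments" is a list that holds one entry, the list of rows, each a list of 5 numbers: the gripper's target within -1 to 1 (fully open at 1, half-way at 0, shut at -1), then the shift along the tool's x, y, z scaled (see below), then the turn about the tool's z scaled (see below). In form: [[[gripper, tx, ty, tz, roll], ...]]. A call has 1 to 5 rows; each row is the pose to reach, as a shift and turn from the pose commanded when the call began, along the tool's axes at that moment, turning the shorter way round; what a row does not reach only later rows make up. The controller multiplies each number of a shift by 120 mm and each number of a turn by 360 degrees. A row lasts 1/8 s, in which the tool goes at most 62.5 mm and 10.7 degrees, less where a joint would pass 70% of its speed; a pose out of reach is approached as far as the arm can. A call with a number of a shift or a turn outside -1 to 1 is refused whole. A call with a gripper value outside its range is refused whole. The fingers move at their own pace and stop on an object; "squeeze" is the grip in N (left out, the last holds). Time passes only in rows, so rows that repeat a pose let the fingers close. It gives the time, the measured TCP pose, the force, the opening and the grip force at its end, in the units of the state.
- r.get_state(): the state, without advancing time (a new reading comes with each control period).
- capture(name): name is "scene" or "top"; returns the picture (400x640x3 uint8, red, green, blue); there is no depth.
- camera_model(name): a dict with "camera_matrix" (3x3 intrinsics, pixels), "rvec" (rotation vector, rad) and "tvec" (3), from world to camera coordinates, as OpenCV has them. Camera axes: x right, y down, z forward; pixel columns grow to the right and rows downward; lengths in m; the calibration is good to about 2 mm. A picture is of the moment at which its call begins. camera_model takes no time and is no camera call.
- job.close_job(): hands the job in; it is judged then, once.
The state is a dict: "time_s": time; "joints": joint angles; "qd": joint speeds; "joint_torque": joint torques, N m; "tcp_pos": TCP position; "eef_rot": TCP orientation; "contact_force": force on the tool from outside, world axes, zero at the start; "moment": the same for the moment, N m; "gripper_width": finger opening in m; "gripper_force": force on a finger pad.
Only numpy, scipy, OpenCV 4.12 (cv2) and the standard library are available. Lean on these libraries where they do the work, as an engineer would, in place of code of your own. Each camera call takes 0.05 s, during which the arm holds its last target. There are 200 camera calls.

## Working session

There is one attempt and no reset: what is moved stays moved. The work goes in short steps, Python scripts to look and compute and a tool call to move; the robot and the scene stay as the last step left them, time stands still between calls to the robot, and variables do not carry over. Pictures are saved under pics/ and viewed, at most 11 in all, crops included, and the job is handed in when it is done.

Besides the shell and the picture viewer there is one more tool, called after "Request:" as name(argument=value, ...), one argument or row to a line, values as JSON. drive_tool: Moves the arm, as the interface text tells. Its arguments: {"type":"object","properties":{"increments":{"type":"array"},"squeeze":{"type":"number"}},"required":["increments"]}

```bash
mkdir -p pics; ls
python3 - <<'E'
from plant import r,capture,camera_model,job
import cv2
for n in("scene","top"):
    cv2.imwrite(f"pics/{n}0.png",capture(n)[...,::-1]); m=camera_model(n); print(n,m)
print(r.get_state())
E
```

```text
pics
scene {'camera_matrix': array([[370.08584147,   0.        , 316.62620533],
       [  0.        , 370.08584147, 200.4934241 ],
       [  0.        ,   0.        ,   1.        ]]), 'rvec': array([ 1.08057269, -2.38387048,  1.02564725]), 'tvec': array([0.30403273, 0.40903713, 0.87546897])}
top {'camera_matrix': array([[391.9995559 ,   0.        , 317.75955487],
       [  0.        , 391.9995559 , 202.49858118],
       [  0.        ,   0.        ,   1.        ]]), 'rvec': array([ 2.19454124, -2.22454366,  0.0986579 ]), 'tvec': array([-0.0526482 ,  0.54828003,  1.06701022])}
{'time_s': 0.1, 'joints': array([-5.74050071e+01,  2.05869727e+01,  6.41237167e-01, -1.66526157e-02,
       -7.01327406e+01, -1.65056303e+01]), 'qd': array([-0.04448866, -0.09995106,  0.07232787, -0.08932182,  0.01810467,
        0.09100546]), 'joint_torque': array([-1.82275104e-03, -5.84161985e+01,  2.93749988e+01,  7.01552108e+00,
        1.01511955e-02, -2.62691015e-05]), 'tcp_pos': array([ 0.18692765, -0.64820484,  0.23674061]), 'eef_rot': array([ 1.79920310e+02, -7.28736489e-03, -1.63916302e+02]), 'contact_force': array([-0.11854323,  0.24655888, -1.2669346 ]), 'moment': array([-0.00171953,  0.02533604, -0.04019432]), 'gripper_force': 0.0, 'gripper_width': 0.08767065679957105}
```

View pics/scene0.png

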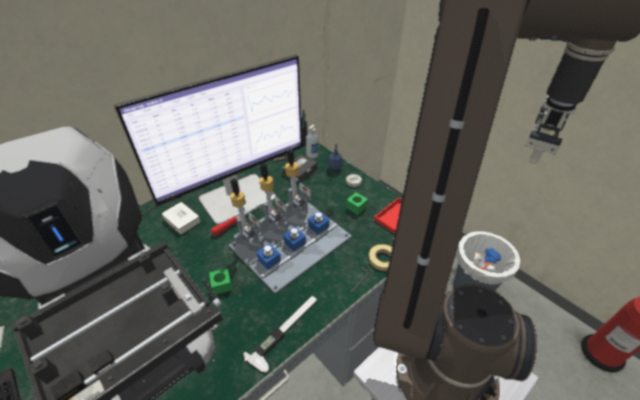

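View pics/top0.png

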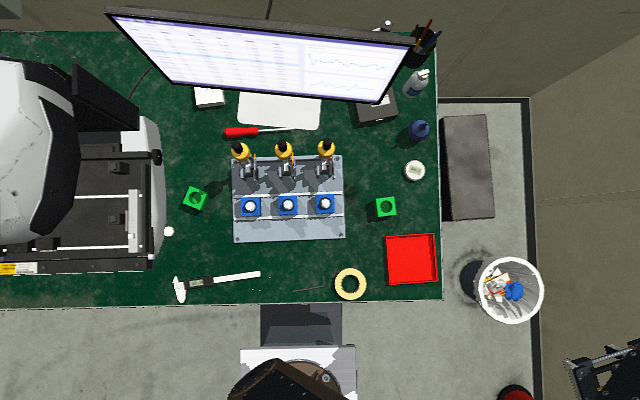

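The top view shows the blue units at about (251,206), (288,205) and (324,204), with the grips at (238,149), (282,147) and (326,146). The red tray is at (411,259). The green look-alike holders are at (195,198) and (386,207). Next I'll take one close crop to check the choice and measure.

```bash
python3 - <<'E'
import cv2
a=cv2.imread("pics/top0.png")[125:295,220:447]
cv2.imwrite("pics/c1.png",cv2.resize(a,None,fx=3.5,fy=3.5,interpolation=cv2.INTER_CUBIC))
E
cat > h.py <<'E'
import numpy as np,cv2
from plant import camera_model
def cm(n):
    m=camera_model(n);return m["camera_matrix"],cv2.Rodrigues(m["rvec"])[0],np.array(m["tvec"]).ravel()
def ray(n,u,v,z):
    K,R,t=cm(n);c=-R.T@t;d=R.T@np.linalg.solve(K,[u,v,1.]);return c+d*(z-c[2])/d[2]
def proj(n,p):
    K,R,t=cm(n);q=K@(R@np.array(p,float)+t);return q[:2]/q[2]
E
```

```text
(no output)
```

View pics/c1.png

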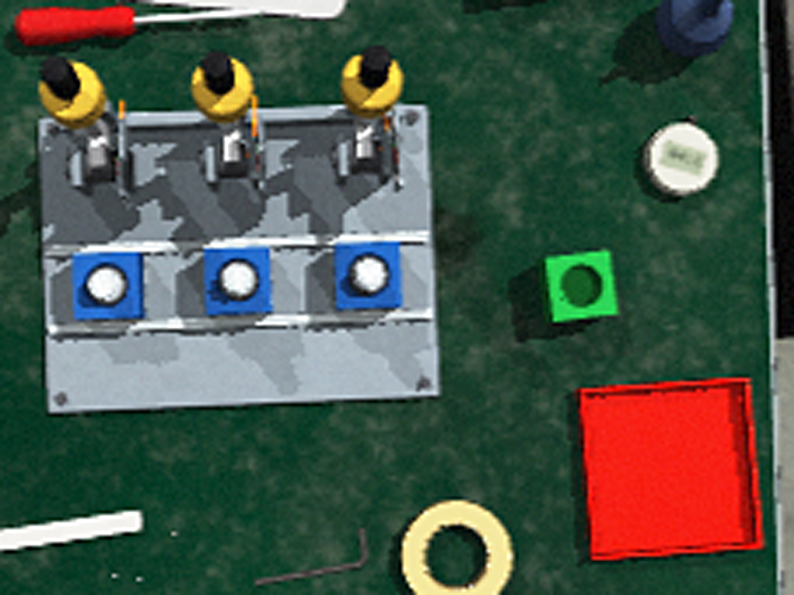

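The crop shows the three blue holders at crop (108,286), (238,281) and (368,276), with steel plungers in them. The green holder at (582,286) is empty and is only a look-alike. The tray is at (671,469), and the grip tips are at (58,77), (213,70) and (376,65).

Run:
```python
from h import *
P=lambda u,v,z:ray("top",220+u/3.5,125+v/3.5,z)
pl=[P(*c,.01) for c in[(40,118),(428,105),(439,397),(48,412)]]
print("plate",np.round(pl,4),[np.linalg.norm(pl[i]-pl[(i+1)%4]).round(4) for i in range(4)])
# blue holder corners top
for c in[[(73,253),(141,253),(143,319),(76,320)],[(204,249),(269,248),(271,313),(206,315)],[(335,243),(399,241),(402,307),(338,309)]]:
    q=np.array([P(*x,.05) for x in c]);print("unit",q.mean(0).round(4),np.linalg.norm(q[1]-q[0]).round(4),np.linalg.norm(q[2]-q[1]).round(4))
tr=np.array([P(*c,.018) for c in[(579,389),(751,378),(763,548),(592,560)]]);print("tray",tr.round(4),tr.mean(0).round(4),np.linalg.norm(tr[1]-tr[0]))
for c in[(58,70),(213,63),(376,55)]:print("grip",P(*c,.245).round(4))
e=np.array(pl[1])-pl[0]+pl[2]-pl[3];yaw=np.degrees(np.arctan2(-e[0],e[1]));print("edge dir",e,np.degrees(np.arctan2(e[1],e[0])))
e=tr[1]-tr[0]+tr[2]-tr[3];print("tray dir",np.degrees(np.arctan2(e[1],e[0])))
K,R,t=cm("top");print("cam",-R.T@t); K,R,t=cm("scene");print("cam",-R.T@t)
```

```text
plate [[ 0.6726  0.1777  0.01  ]
 [ 0.6803 -0.131   0.01  ]
 [ 0.4472 -0.1356  0.01  ]
 [ 0.4403  0.172   0.01  ]] [np.float64(0.3088), np.float64(0.2332), np.float64(0.3076), np.float64(0.2324)]
unit [0.5365 0.1191 0.05  ] 0.0515 0.0503
unit [0.539 0.021 0.05 ] 0.0495 0.0497
unit [ 0.5425 -0.0791  0.05  ] 0.0491 0.0507
tray [[ 0.452  -0.2456  0.018 ]
 [ 0.4586 -0.383   0.018 ]
 [ 0.325  -0.3884  0.018 ]
 [ 0.3183 -0.2526  0.018 ]] [ 0.3885 -0.3174  0.018 ] 0.13754321761794197
grip [0.6627 0.1231 0.245 ]
grip [0.6664 0.0267 0.245 ]
grip [ 0.6707 -0.0755  0.245 ]
edge dir [ 0.0146424  -0.61624706  0.        ] -88.6388738610794
tray dir -87.22271104468642
cam [ 0.48781942 -0.02300495  1.09699436]
cam [-0.06862596  0.46125154  0.89929456]
```

Request:
drive_tool(
  increments=[
    [[1, -1, 0.79, -0.79, 0.0406], [1, -1, 0.79, -0.79, 0.0406], [1, -1, 0.79, -0.79, 0.0406], [1, -1, 0.79, -0.79, 0.0406]],
  ],
)

```text
time_s: 0.6
tcp_pos: [0.2781, -0.523, 0.3355]
eef_rot: [-179.8, 0.2, -178.3]
contact_force: [-0.2, 0.2, -0.4]
gripper_width: 0.0878
gripper_force: 0.0
```

Request:
drive_tool(
  increments=[
    [[1, -0.75, 0.97, 0, 0], [1, -0.75, 0.97, 0, 0], [1, -0.75, 0.97, 0, 0]],
  ],
)

```text
time_s: 0.98
tcp_pos: [0.3639, -0.4036, 0.3315]
eef_rot: [179.9, -0.0, -178.4]
contact_force: [0.1, -0.2, 0.2]
gripper_width: 0.0874
gripper_force: 0.0
```

Request:
drive_tool(
  increments=[
    [[1, -0.75, 0.97, 0, 0], [1, -0.75, 0.97, 0, 0], [1, -0.75, 0.97, 0, 0]],
  ],
)

```text
time_s: 1.35
tcp_pos: [0.4511, -0.2849, 0.3312]
eef_rot: [180.0, -0.1, -178.4]
contact_force: [-0.5, -0.6, -0.3]
gripper_width: 0.0879
gripper_force: 0.0
```

Request:
drive_tool(
  increments=[
    [[1, -0.75, 0.97, 0, 0], [1, -0.75, 0.97, 0, 0], [1, -0.75, 0.97, 0, 0]],
  ],
)

```text
time_s: 1.72
tcp_pos: [0.5382, -0.1662, 0.3308]
eef_rot: [180.0, -0.1, -178.4]
contact_force: [-0.9, -0.4, -0.4]
gripper_width: 0.0876
gripper_force: 0.0
```

Request:
drive_tool(
  increments=[
    [[1, -0.75, 0.15, 0, 0], [1, -0.75, 0.15, 0, 0], [1, -0.75, 0.15, 0, 0]],
  ],
)

```text
time_s: 2.1
tcp_pos: [0.6275, -0.148, 0.3296]
eef_rot: [180.0, -0.2, -178.5]
contact_force: [-0.6, 0.0, -0.3]
gripper_width: 0.0877
gripper_force: 0.0
```

Request:
drive_tool(
  increments=[
    [[1, -0.71, 0.17, 0, 0], [1, -0.71, 0.17, 0, 0], [1, -0.71, 0.17, 0, 0]],
  ],
)

```text
time_s: 2.48
tcp_pos: [0.7114, -0.1257, 0.3302]
eef_rot: [180.0, -0.2, -178.5]
contact_force: [-1.1, 0.2, -0.8]
gripper_width: 0.0878
gripper_force: 0.0
```

Request:
drive_tool(
  increments=[
    [[1, 0, 0, 0.4, 0], [1, 0, 0, 0.8, 0], [1, 0, 0, 0.8, 0], [1, 0, 0, 0.8, 0]],
  ],
)

```text
time_s: 2.98
tcp_pos: [0.7115, -0.1262, 0.2391]
eef_rot: [-179.9, 0.1, -178.5]
contact_force: [-0.3, -0.3, 1.5]
gripper_width: 0.0875
gripper_force: 0.0
```

Request:
drive_tool(
  increments=[
    [[1, 0.2, 0, 0, 0], [1, 0.35, 0, 0, 0], [1, 0.5, 0, 0, 0], [1, 0.65, 0, 0, 0], [1, 0.8, 0, 0, 0]],
  ],
)

```text
time_s: 3.6
tcp_pos: [0.6162, -0.1281, 0.2401]
eef_rot: [-180.0, 0.3, -178.5]
contact_force: [1.3, -0.5, -0.2]
gripper_width: 0.0878
gripper_force: 0.4
```

Request:
drive_tool(
  increments=[
    [[1, 0.08, 0, 0, 0], [1, 0.08, 0, 0, 0]],
  ],
)

```text
time_s: 3.85
tcp_pos: [0.6059, -0.1282, 0.2384]
eef_rot: [-180.0, 0.2, -178.5]
contact_force: [-0.4, -0.1, 0.4]
gripper_width: 0.0876
gripper_force: 0.0
```

Request:
drive_tool(
  increments=[
    [[1, -0.9, 0, 0, 0], [1, -0.9, 0, 0, 0], [1, -0.9, 0, 0, 0]],
  ],
)

```text
time_s: 4.22
tcp_pos: [0.7163, -0.1251, 0.2342]
eef_rot: [-180.0, -0.1, -178.5]
contact_force: [-0.8, 0.7, -0.0]
gripper_width: 0.0875
gripper_force: 0.0
```

Run:
```python
from plant import capture
import cv2
t=cv2.resize(capture("top")[90:260,200:400,::-1],None,fx=2,fy=2,interpolation=cv2.INTER_CUBIC);s=cv2.resize(capture("scene")[140:300,200:380,::-1],None,fx=2.2,fy=2.125,interpolation=cv2.INTER_CUBIC)
cv2.imwrite("pics/c2.png",cv2.hconcat([t,s]))
```

```text
(no output)
```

View pics/c2.png

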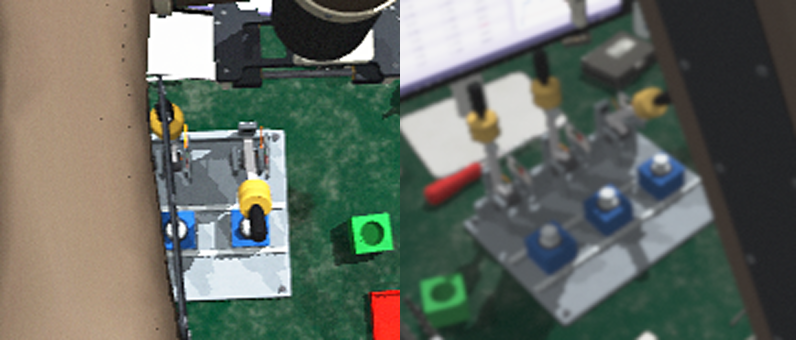

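The right arm is swinging down: its weight is at crop (255,195) in the top view and (652,103) in the scene view. The middle and left arms are still parked. I'll tip those two together next, with one open finger behind each.

Request:
drive_tool(
  increments=[
    [[1, 0, 0.83, 0, 0], [1, 0, 0.83, 0, 0], [1, 0, 0.83, 0, 0]],
  ],
)

```text
time_s: 4.7
tcp_pos: [0.7106, -0.0231, 0.2375]
eef_rot: [180.0, 0.1, -178.3]
contact_force: [-0.1, -0.0, -0.6]
gripper_width: 0.0879
gripper_force: 0.0
```

Request:
drive_tool(
  increments=[
    [[1, 0, 0.83, 0, 0], [1, 0, 0.83, 0, 0], [1, 0, 0.83, 0, 0]],
  ],
)

```text
time_s: 5.08
tcp_pos: [0.7081, 0.0757, 0.237]
eef_rot: [180.0, 0.0, -178.4]
contact_force: [-0.5, -0.5, 0.9]
gripper_width: 0.0876
gripper_force: 0.0
```

Request:
drive_tool(
  increments=[
    [[1, 0.2, 0, 0, 0], [1, 0.35, 0, 0, 0], [1, 0.5, 0, 0, 0], [1, 0.65, 0, 0, 0], [1, 0.8, 0, 0, 0]],
  ],
)

```text
time_s: 5.7
tcp_pos: [0.6127, 0.07, 0.2376]
eef_rot: [180.0, 0.2, -178.6]
contact_force: [2.0, 0.3, -0.5]
gripper_width: 0.0878
gripper_force: 0.9
```

Request:
drive_tool(
  increments=[
    [[1, 0.12, 0, 0, 0], [1, 0.12, 0, 0, 0]],
  ],
)

```text
time_s: 5.95
tcp_pos: [0.5973, 0.0703, 0.2371]
eef_rot: [180.0, 0.0, -178.5]
contact_force: [0.8, -0.4, 1.3]
gripper_width: 0.0875
gripper_force: 0.0
```

Request:
drive_tool(
  increments=[
    [[1, -0.3, 0, -1, 0], [1, -0.3, 0, -1, 0], [1, -0.3, 0, -1, 0]],
  ],
)

```text
time_s: 6.32
tcp_pos: [0.6372, 0.0718, 0.3616]
eef_rot: [179.9, 0.5, -178.6]
contact_force: [1.0, -0.8, -1.5]
gripper_width: 0.0875
gripper_force: 0.0
```

Request:
drive_tool(
  increments=[
    [[1, 0.5, -0.95, 0, 0], [1, 0.5, -0.95, 0, 0], [1, 0.5, -0.95, 0, 0]],
  ],
)

```text
time_s: 6.7
tcp_pos: [0.5755, -0.0466, 0.3569]
eef_rot: [-180.0, 0.0, -178.7]
contact_force: [0.6, 0.5, -0.8]
gripper_width: 0.0876
gripper_force: 0.0
```

Request:
drive_tool(
  increments=[
    [[1, 0.5, -0.95, 0, 0], [1, 0.5, -0.95, 0, 0], [1, 0.5, -0.95, 0, 0], [1, 0.5, -0.95, 0, 0], [1, 0.5, -0.95, 0, 0]],
  ],
)

```text
time_s: 7.32
tcp_pos: [0.5206, -0.1581, 0.3559]
eef_rot: [180.0, -0.0, -178.5]
contact_force: [-0.8, 0.1, -0.1]
gripper_width: 0.0877
gripper_force: 0.0
```

Request:
drive_tool(
  increments=[
    [[1, 0.5, -0.95, 0, 0], [1, 0.5, -0.95, 0, 0], [1, 0.5, -0.95, 0, 0], [1, 0.5, -0.95, 0, 0], [1, 0.5, -0.95, 0, 0]],
  ],
)

```text
time_s: 7.95
tcp_pos: [0.4638, -0.2734, 0.3561]
eef_rot: [180.0, -0.0, -178.4]
contact_force: [-0.3, -0.1, 0.1]
gripper_width: 0.0874
gripper_force: 0.0
```

Request:
drive_tool(
  increments=[
    [[1, 0, 0, 0, 0], [1, 0, 0, 0, 0], [1, 0, 0, 0, 0], [1, 0, 0, 0, 0], [1, 0, 0, 0, 0]],
  ],
)

```text
time_s: 8.57
tcp_pos: [0.4629, -0.2746, 0.3564]
eef_rot: [-180.0, 0.0, -178.5]
contact_force: [-0.3, -0.1, -0.1]
gripper_width: 0.0876
gripper_force: 0.0
```

Run:
```python
from plant import capture
import cv2
T=capture("top");S=capture("scene");cv2.imwrite("pics/top1.png",T[...,::-1]);cv2.imwrite("pics/scene1.png",S[...,::-1])
t=cv2.resize(T[145:245,225:350,::-1],(500,400),interpolation=cv2.INTER_CUBIC);s=cv2.resize(S[180:295,220:360,::-1],(300,400)) if 0 else cv2.resize(S[190:290,225:355,::-1],None,fx=3.0,fy=4,interpolation=cv2.INTER_CUBIC)
cv2.imwrite("pics/c3.png",cv2.hconcat([t,s])[:,:800] if 0 else cv2.resize(cv2.hconcat([t,s]),None,fx=.89,fy=.89))
```

```text
(no output)
```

View pics/c3.png

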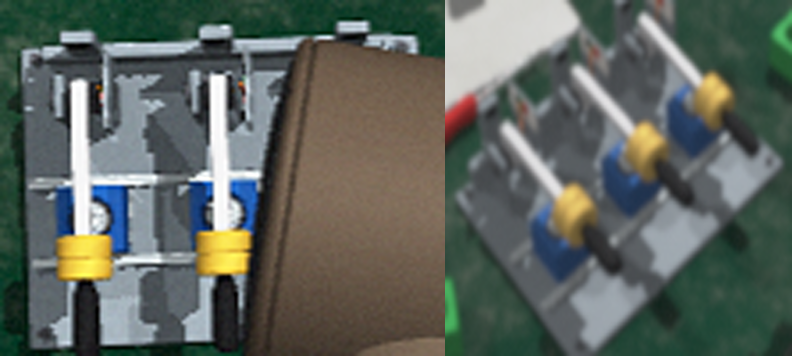

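All three arms are down: in the scene crop the grips end near (615,270), (690,203) and (750,150). I'll overlay the predicted good and tired arm tips to tell them apart.

Run:
```python
from h import *
S=cv2.imread("pics/scene1.png")
yaw=np.radians(1.5);ex=np.array([np.cos(yaw),np.sin(yaw),0]);ey=np.array([-np.sin(yaw),np.cos(yaw),0]);o=np.array([.5395,.0205,0])
x0,y0,f=235,190,8
tiles=[]
for k,(cx,cy) in zip((1,0,-1),((255,245),(280,226),(302,206))):
    x0,y0=cx,cy
    x0=int(proj("scene",o+.1*k*ey-.085*ex+[0,0,.06])[0])-18;y0=int(proj("scene",o+.1*k*ey-.085*ex+[0,0,.06])[1])-22
    T=cv2.resize(S[y0:y0+44,x0:x0+33],None,fx=8,fy=8,interpolation=cv2.INTER_CUBIC)
    for th,c in((1.62,(0,255,0)),(1.715,(0,0,255))):
        a=th-.194
        for L in(.138,.194):
            p=o+.1*k*ey+(.09-L*np.sin(a))*ex+np.array([0,0,.061+L*np.cos(a)])
            q=(proj("scene",p)-[x0,y0]+.5)*8;cv2.circle(T,tuple(int(v) for v in q),4,c,-1)
    tiles.append(T)
cv2.imwrite("pics/c4.png",cv2.hconcat(tiles))
```

```text
(no output)
```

View pics/c4.png

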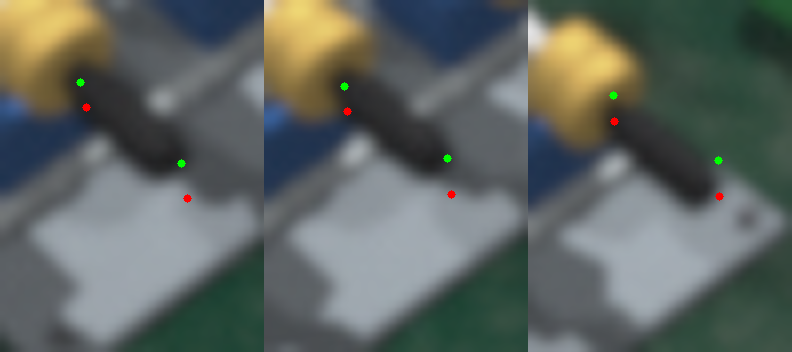

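The left and middle tips, at crop (177,165) and (442,160), match the green "good" marks. The right tip at (708,196) matches the red "tired" mark, so the right plunger is the tired one. I'll pinch the right grip next.

Request:
drive_tool(
  increments=[
    [[1, 0, 0.8, 0.5, 0], [1, 0, 0.8, 0.5, 0], [1, 0, 0.8, 0.5, 0]],
  ],
)

```text
time_s: 9.05
tcp_pos: [0.4592, -0.1765, 0.2947]
eef_rot: [180.0, -0.2, -178.4]
contact_force: [0.4, -0.5, 0.0]
gripper_width: 0.0875
gripper_force: 0.0
```

Request:
drive_tool(
  increments=[
    [[1, 0, 0.8, 0.75, 0], [1, 0, 0.8, 0.75, 0], [1, 0, 0.8, 0.75, 0], [1, 0, 0.8, 0.75, 0], [1, 0, 0.8, 0.75, 0]],
  ],
)

```text
time_s: 9.68
tcp_pos: [0.459, -0.0834, 0.2077]
eef_rot: [-180.0, 0.1, -178.6]
contact_force: [0.6, 0.3, -0.2]
gripper_width: 0.0878
gripper_force: 0.0
```

Run:
```python
from plant import capture,r
import cv2
T=capture("top");S=capture("scene");cv2.imwrite("pics/top2.png",T[...,::-1]);cv2.imwrite("pics/scene2.png",S[...,::-1])
t=cv2.resize(T[145:265,225:375,::-1],(450,360),interpolation=cv2.INTER_CUBIC);s=cv2.resize(S[180:300,235:350,::-1],(345,360),interpolation=cv2.INTER_CUBIC)
cv2.imwrite("pics/c5.png",cv2.hconcat([t,s]));print(r.get_state()["tcp_pos"],r.get_state()["eef_rot"])
```

```text
[ 0.45863472 -0.08336022  0.20734973] [ 1.79990969e+02  1.00377334e-01 -1.78599756e+02]
```

View pics/c5.png

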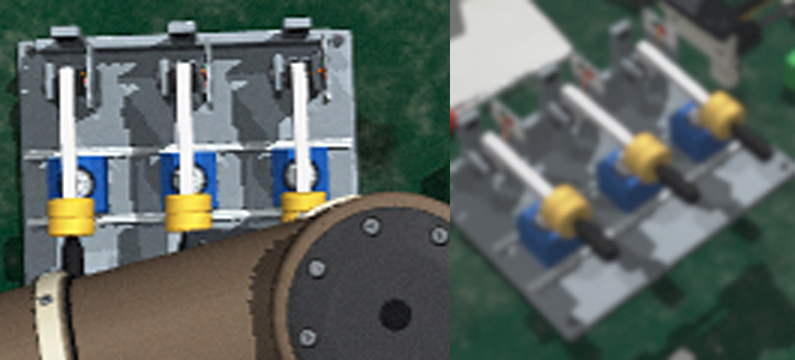

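All three arms rest on their plungers. The right bar and weight are at crop (300,120)–(303,205), lined up under the gripper. I'll descend and pinch.

Request:
drive_tool(
  increments=[
    [[1, 0, 0.015, 0.3, 0], [1, 0, 0.015, 0.6, 0], [1, 0, 0.015, 0.6, 0]],
  ],
)

```text
time_s: 10.15
tcp_pos: [0.4565, -0.0816, 0.133]
eef_rot: [-180.0, -0.2, -178.6]
contact_force: [-0.3, 0.3, 1.9]
gripper_width: 0.0877
gripper_force: 0.0
```

Request:
drive_tool(
  increments=[
    [[1, 0, 0, 0.2, 0], [1, 0, 0, 0.4, 0], [1, 0, 0, 0.59, 0], [1, 0, 0, 0.59, 0]],
  ],
)

```text
time_s: 10.65
tcp_pos: [0.4581, -0.0812, 0.064]
eef_rot: [-180.0, -0.1, -178.5]
contact_force: [1.3, -0.3, -0.3]
gripper_width: 0.0877
gripper_force: 0.0
```

Request:
drive_tool(
  increments=[
    [[-0.3, 0, 0, 0, 0], [-0.3, 0, 0, 0, 0], [-0.3, 0, 0, 0, 0], [-0.3, 0, 0, 0, 0]],
  ],
  squeeze=12,
)

```text
time_s: 11.15
tcp_pos: [0.4581, -0.0807, 0.064]
eef_rot: [180.0, 0.0, -178.5]
contact_force: [-0.4, 0.0, -0.4]
gripper_width: 0.053
gripper_force: 0.0
```

Request:
drive_tool(
  increments=[
    [[-1, 0, 0, 0, 0], [-1, 0, 0, 0, 0], [-1, 0, 0, 0, 0], [-1, 0, 0, 0, 0], [-1, 0, 0, 0, 0]],
  ],
  squeeze=12,
)

```text
time_s: 11.78
tcp_pos: [0.4579, -0.0803, 0.0634]
eef_rot: [180.0, -0.0, -178.5]
contact_force: [-0.7, 4.7, -0.2]
gripper_width: 0.0201
gripper_force: 12.0
```

Run:
```python
from h import *
# arc increments of the TCP in tool units (/120mm) from th=1.715
f=lambda t:np.array([-.174*np.sin(t-.194),.174*np.cos(t-.194)])
ths=np.linspace(1.715,.06,26)
for i in range(0,25,5):
    print([(round(-(f(ths[i+j])-f(ths[i]))[0]/.12,3),round(-(f(ths[i+j])-f(ths[i]))[1]/.12,3)) for j in range(1,6)],ths[i+5].round(2))
```

```text
[(np.float64(-0.008), np.float64(-0.096)), (np.float64(-0.022), np.float64(-0.191)), (np.float64(-0.043), np.float64(-0.284)), (np.float64(-0.069), np.float64(-0.377)), (np.float64(-0.102), np.float64(-0.467))] 1.38
[(np.float64(-0.039), np.float64(-0.088)), (np.float64(-0.083), np.float64(-0.173)), (np.float64(-0.133), np.float64(-0.255)), (np.float64(-0.188), np.float64(-0.334)), (np.float64(-0.248), np.float64(-0.408))] 1.05
[(np.float64(-0.065), np.float64(-0.071)), (np.float64(-0.135), np.float64(-0.137)), (np.float64(-0.208), np.float64(-0.198)), (np.float64(-0.286), np.float64(-0.254)), (np.float64(-0.367), np.float64(-0.305))] 0.72
[(np.float64(-0.084), np.float64(-0.046)), (np.float64(-0.172), np.float64(-0.085)), (np.float64(-0.261), np.float64(-0.12)), (np.float64(-0.353), np.float64(-0.148)), (np.float64(-0.447), np.float64(-0.169))] 0.39
[(np.float64(-0.095), np.float64(-0.016)), (np.float64(-0.19), np.float64(-0.025)), (np.float64(-0.286), np.float64(-0.028)), (np.float64(-0.382), np.float64(-0.025)), (np.float64(-0.478), np.float64(-0.015))] 0.06
```

Request:
drive_tool(
  increments=[
    [[-1, -0.008, 0.008, -0.096, 0], [-1, -0.022, 0.008, -0.19, 0], [-1, -0.043, 0.008, -0.284, 0], [-1, -0.069, 0.008, -0.377, 0], [-1, -0.102, 0.008, -0.467, 0]],
  ],
  squeeze=15,
)

```text
time_s: 12.4
tcp_pos: [0.47, -0.0798, 0.1203]
eef_rot: [-180.0, -0.0, -178.5]
contact_force: [2.9, -4.5, -4.8]
gripper_width: 0.0202
gripper_force: 15.0
```

Request:
drive_tool(
  increments=[
    [[-1, -0.039, 0, -0.088, 0], [-1, -0.083, 0, -0.173, 0], [-1, -0.133, 0, -0.255, 0], [-1, -0.188, 0, -0.334, 0], [-1, -0.248, 0, -0.408, 0]],
  ],
)

```text
time_s: 13.02
tcp_pos: [0.4991, -0.079, 0.1688]
eef_rot: [-180.0, -0.1, -178.5]
contact_force: [-1.2, -5.2, -2.3]
gripper_width: 0.0201
gripper_force: 15.0
```

Request:
drive_tool(
  increments=[
    [[-1, -0.065, -0.005, -0.071, 0], [-1, -0.135, -0.005, -0.137, 0], [-1, -0.208, -0.005, -0.198, 0], [-1, -0.286, -0.005, -0.254, 0], [-1, -0.367, -0.005, -0.305, 0]],
  ],
)

```text
time_s: 13.65
tcp_pos: [0.5439, -0.0779, 0.206]
eef_rot: [180.0, -0.0, -178.5]
contact_force: [-3.3, 0.2, 0.0]
gripper_width: 0.0204
gripper_force: 15.0
```

Request:
drive_tool(
  increments=[
    [[-1, -0.084, 0, -0.046, 0], [-1, -0.172, 0, -0.085, 0], [-1, -0.261, 0, -0.12, 0], [-1, -0.353, 0, -0.148, 0], [-1, -0.447, 0, -0.169, 0]],
  ],
)

```text
time_s: 14.28
tcp_pos: [0.599, -0.0765, 0.2265]
eef_rot: [180.0, 0.1, -178.5]
contact_force: [-4.1, 1.8, 4.8]
gripper_width: 0.0203
gripper_force: 15.0
```

Request:
drive_tool(
  increments=[
    [[-1, -0.095, 0, -0.016, 0], [-1, -0.19, 0, -0.025, 0], [-1, -0.286, 0, -0.028, 0], [-1, -0.382, 0, -0.025, 0], [-1, -0.46, 0, -0.015, 0]],
  ],
)

```text
time_s: 14.9
tcp_pos: [0.6551, -0.075, 0.2284]
eef_rot: [180.0, 0.2, -178.5]
contact_force: [-0.2, 2.8, 5.7]
gripper_width: 0.0205
gripper_force: 15.0
```

Request:
drive_tool(
  increments=[
    [[-1, -0.05, 0, 0, 0], [-1, -0.05, 0, 0, 0]],
  ],
)

```text
time_s: 15.15
tcp_pos: [0.6604, -0.0749, 0.2276]
eef_rot: [180.0, 0.1, -178.5]
contact_force: [1.0, 2.5, 5.1]
gripper_width: 0.0203
gripper_force: 15.0
```

Request:
drive_tool(
  increments=[
    [[0.2, 0, 0, 0, 0], [0.2, 0, 0, 0, 0], [0.2, 0, 0, 0, 0], [0.2, 0, 0, 0, 0], [0.2, 0, 0, 0, 0]],
  ],
)

```text
time_s: 15.78
tcp_pos: [0.6587, -0.0753, 0.2272]
eef_rot: [180.0, -0.0, -178.5]
contact_force: [-0.4, -0.3, -0.2]
gripper_width: 0.0526
gripper_force: 0.0
```

Request:
drive_tool(
  increments=[
    [[0.5, 0, 0, -0.3, 0], [0.5, 0, 0, -0.6, 0], [0.8, 0, 0, -0.6, 0]],
  ],
)

```text
time_s: 16.15
tcp_pos: [0.6601, -0.0754, 0.303]
eef_rot: [-180.0, 0.3, -178.5]
contact_force: [-0.3, -0.5, -0.7]
gripper_width: 0.071
gripper_force: 0.0
```

Request:
drive_tool(
  increments=[
    [[1, 0.5, -0.07, 0, 0], [1, 0.98, -0.15, 0, 0], [1, 0.98, -0.15, 0, 0], [1, 0.98, -0.15, 0, 0]],
  ],
)

```text
time_s: 16.65
tcp_pos: [0.5417, -0.0963, 0.2995]
eef_rot: [180.0, 0.1, -178.5]
contact_force: [1.1, 0.3, 0.7]
gripper_width: 0.0876
gripper_force: 0.0
```

Request:
drive_tool(
  increments=[
    [[1, 0, 0, 0.45, 0], [1, 0, 0, 0.9, 0], [1, 0, 0, 0.9, 0], [1, 0, 0, 0.9, 0]],
  ],
)

```text
time_s: 17.15
tcp_pos: [0.5433, -0.0963, 0.1928]
eef_rot: [-180.0, 0.1, -178.5]
contact_force: [-0.0, 0.6, 1.1]
gripper_width: 0.0878
gripper_force: 0.0
```

Run:
```python
from plant import capture,r
import cv2
T=capture("top");S=capture("scene");cv2.imwrite("pics/top3.png",T[...,::-1]);cv2.imwrite("pics/scene3.png",S[...,::-1])
t=cv2.resize(T[125:265,225:375,::-1],(450,420),interpolation=cv2.INTER_CUBIC);s=cv2.resize(S[145:285,235:350,::-1],(345,420),interpolation=cv2.INTER_CUBIC)
cv2.imwrite("pics/c6.png",cv2.hconcat([t,s]));print(r.get_state()["tcp_pos"],r.get_state()["eef_rot"])
```

```text
[ 0.54345114 -0.09617278  0.19356292] [-179.99130753    0.19933094 -178.50245618]
```

View pics/c6.png

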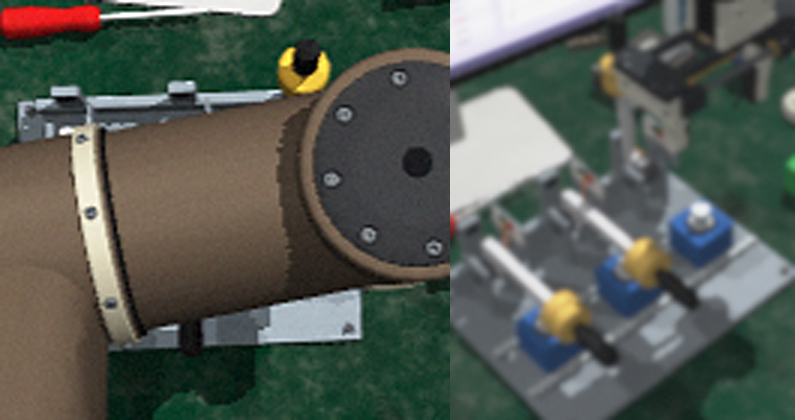

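The right arm is parked again, with its weight at top crop (303,70). The right unit stands free at scene crop (700,235). The gripper body is wide along y and would hit the middle weight if I grasped the unit where it stands. So I'll first slide the unit about 22 mm to the right with one finger, then grasp it.

Request:
drive_tool(
  increments=[
    [[1, 0, 0.013, 0.35, 0], [1, 0, 0.013, 0.7, 0], [1, 0, 0.013, 0.85, 0], [1, 0, 0.013, 0.85, 0]],
  ],
)

```text
time_s: 17.75
tcp_pos: [0.542, -0.0947, 0.0896]
eef_rot: [-180.0, -0.0, -178.5]
contact_force: [0.9, 0.0, -0.5]
gripper_width: 0.0878
gripper_force: 0.0
```

Request:
drive_tool(
  increments=[
    [[1, 0, 0, 0.1, 0], [1, 0, 0, 0.2, 0], [1, 0, 0, 0.3, 0], [1, 0, 0, 0.38, 0], [1, 0, 0, 0.38, 0]],
  ],
)

```text
time_s: 18.38
tcp_pos: [0.541, -0.0948, 0.0426]
eef_rot: [-180.0, -0.1, -178.5]
contact_force: [0.1, 0.6, 0.2]
gripper_width: 0.0875
gripper_force: 0.0
```

Request:
drive_tool(
  increments=[
    [[1, 0, -0.04, 0, 0], [1, 0, -0.08, 0, 0], [1, 0, -0.12, 0, 0], [1, 0, -0.165, 0, 0], [1, 0, -0.21, 0, 0]],
  ],
)

```text
time_s: 19.0
tcp_pos: [0.5422, -0.1203, 0.0437]
eef_rot: [180.0, 0.0, -178.5]
contact_force: [-0.5, 1.9, -1.0]
gripper_width: 0.0877
gripper_force: 1.0
```

Run:
```python
from plant import capture,r
import cv2
S=capture("scene");cv2.imwrite("pics/scene4.png",S[...,::-1])
cv2.imwrite("pics/c7.png",cv2.resize(S[145:285,235:370,::-1],(540,560),interpolation=cv2.INTER_CUBIC));s=r.get_state();print(s["tcp_pos"],s["contact_force"])
```

```text
[ 0.54221829 -0.12081454  0.04369976] [-0.06709396 -0.6806119   0.23996159]
```

View pics/c7.png

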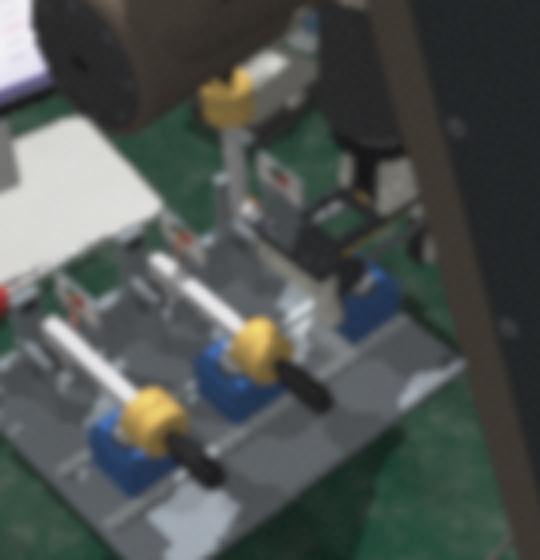

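The unit now stands to the right at crop (370,300), with the left finger against its side, and the gripper is clear of the middle weight at (262,350). I'll centre on it, lower and grip.

Request:
drive_tool(
  increments=[
    [[1, 0, 0.08, 0, 0], [1, 0, 0.155, 0.04, 0], [1, 0, 0.155, 0.075, 0], [1, 0, 0.155, 0.075, 0]],
  ],
)

```text
time_s: 19.55
tcp_pos: [0.5414, -0.101, 0.0341]
eef_rot: [-180.0, -0.1, -178.5]
contact_force: [0.5, -0.3, -0.0]
gripper_width: 0.088
gripper_force: 0.0
```

Request:
drive_tool(
  increments=[
    [[-0.6, 0, 0, 0, 0], [-0.6, 0, 0, 0, 0], [-0.6, 0, 0, 0, 0], [-0.6, 0, 0, 0, 0], [-0.6, 0, 0, 0, 0]],
  ],
  squeeze=30,
)

```text
time_s: 20.18
tcp_pos: [0.5417, -0.1014, 0.0347]
eef_rot: [-180.0, -0.0, -178.5]
contact_force: [-0.5, -0.6, 0.9]
gripper_width: 0.05
gripper_force: 30.0
```

Request:
drive_tool(
  increments=[
    [[-0.6, 0, 0, 0, 0], [-0.6, 0, 0, 0, 0]],
  ],
)

```text
time_s: 20.42
tcp_pos: [0.5417, -0.1014, 0.0347]
eef_rot: [-180.0, -0.0, -178.5]
contact_force: [-0.8, -2.0, 1.0]
gripper_width: 0.0495
gripper_force: 30.0
```

Request:
drive_tool(
  increments=[
    [[-0.6, 0, 0, -0.1, 0], [-0.6, 0, 0, -0.35, 0], [-0.6, 0, 0, -0.65, 0], [-0.6, 0, 0, -0.9, 0], [-0.6, 0, 0, -0.9, 0]],
  ],
)

```text
time_s: 21.05
tcp_pos: [0.5431, -0.101, 0.1454]
eef_rot: [180.0, 0.3, -178.5]
contact_force: [-1.0, -0.1, -3.6]
gripper_width: 0.0495
gripper_force: 30.0
```

Request:
drive_tool(
  increments=[
    [[-0.6, 0.13, -0.18, 0, 0], [-0.6, 0.33, -0.44, 0, 0], [-0.6, 0.53, -0.7, 0, 0], [-0.6, 0.66, -0.88, 0, 0], [-0.6, 0.66, -0.88, 0, 0]],
  ],
)

```text
time_s: 21.68
tcp_pos: [0.4631, -0.2098, 0.1414]
eef_rot: [180.0, -0.1, -178.7]
contact_force: [-1.0, 0.5, -3.2]
gripper_width: 0.0501
gripper_force: 30.0
```

Request:
drive_tool(
  increments=[
    [[-0.6, 0.13, -0.18, 0, 0], [-0.6, 0.33, -0.44, 0, 0], [-0.6, 0.53, -0.7, 0, 0], [-0.6, 0.66, -0.88, 0, 0], [-0.6, 0.66, -0.88, 0, 0]],
  ],
)

```text
time_s: 22.3
tcp_pos: [0.3876, -0.3169, 0.1417]
eef_rot: [179.9, -0.1, -178.7]
contact_force: [0.4, 0.2, -3.6]
gripper_width: 0.0498
gripper_force: 30.0
```

Run:
```python
from plant import capture,r
import cv2
T=capture("top");S=capture("scene")
t=cv2.resize(T[125:305,230:450,::-1],(550,450),interpolation=cv2.INTER_CUBIC);s=cv2.resize(S[145:285,235:310,::-1],(241,450),interpolation=cv2.INTER_CUBIC)
cv2.imwrite("pics/c8.png",cv2.hconcat([t,s]));print(r.get_state()["tcp_pos"],r.get_state()["eef_rot"])
```

```text
[ 0.38876125 -0.31618564  0.14201868] [ 1.79966585e+02 -4.10859905e-02 -1.78568096e+02]
```

View pics/c8.png

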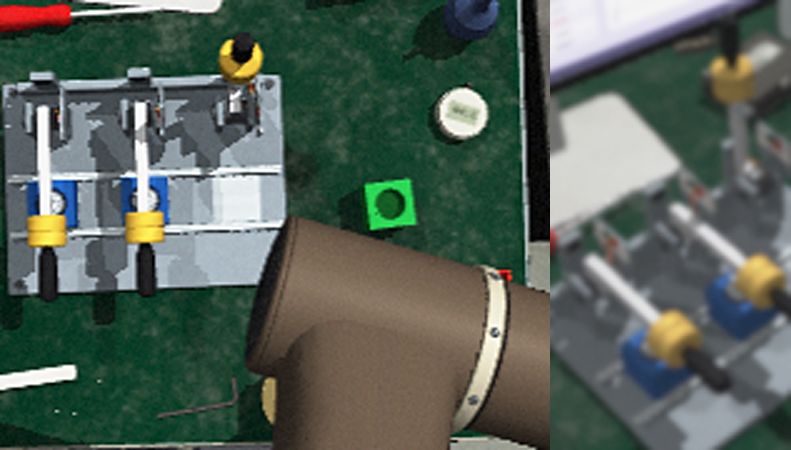

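The right slot is empty and its arm is parked at (240,58). The left and middle units still stand under their loads, and the held unit is over the tray. I'll lower it gently.

Request:
drive_tool(
  increments=[
    [[-0.6, 0, 0, 0.3, 0], [-0.6, 0, 0, 0.6, 0], [-0.6, 0, 0, 0.82, 0], [-0.6, 0, 0, 0.82, 0]],
  ],
)

```text
time_s: 22.9
tcp_pos: [0.3879, -0.3153, 0.0424]
eef_rot: [179.9, -0.2, -178.5]
contact_force: [-0.3, 0.4, -3.1]
gripper_width: 0.0494
gripper_force: 30.0
```

Request:
drive_tool(
  increments=[
    [[-0.6, 0, 0, 0.03, 0], [-0.6, 0, 0, 0.06, 0], [-0.6, 0, 0, 0.085, 0], [-0.6, 0, 0, 0.1, 0], [-0.6, 0, 0, 0.1, 0]],
  ],
)

```text
time_s: 23.52
tcp_pos: [0.3888, -0.3166, 0.0323]
eef_rot: [-180.0, 0.0, -178.5]
contact_force: [0.3, -0.7, -3.2]
gripper_width: 0.0499
gripper_force: 30.0
```

Request:
drive_tool(
  increments=[
    [[-0.6, 0, 0, 0.012, 0], [-0.6, 0, 0, 0.02, 0], [-0.6, 0, 0, 0.028, 0], [-0.6, 0, 0, 0.028, 0]],
  ],
)

```text
time_s: 24.02
tcp_pos: [0.3888, -0.3165, 0.0288]
eef_rot: [180.0, -0.0, -178.5]
contact_force: [0.0, 0.0, -3.1]
gripper_width: 0.0497
gripper_force: 30.0
```

Request:
drive_tool(
  increments=[
    [[-0.6, 0, 0, 0.008, 0], [-0.6, 0, 0, 0.008, 0]],
  ],
)

```text
time_s: 24.28
tcp_pos: [0.3889, -0.3165, 0.0287]
eef_rot: [-180.0, 0.0, -178.5]
contact_force: [-3.2, 2.8, 6.0]
gripper_width: 0.0497
gripper_force: 30.0
```

Request:
drive_tool(
  increments=[
    [[-0.6, 0, 0, 0.008, 0], [-0.6, 0, 0, 0.008, 0]],
  ],
)

```text
time_s: 24.52
tcp_pos: [0.3889, -0.3165, 0.0286]
eef_rot: [-180.0, 0.0, -178.5]
contact_force: [-5.0, 6.7, 19.5]
gripper_width: 0.0496
gripper_force: 30.0
```

The unit is on the tray floor. I'll ease off the pressure, open slightly and retreat.

Request:
drive_tool(
  increments=[
    [[-0.6, 0, 0, -0.009, 0], [-0.6, 0, 0, -0.009, 0], [0.4, 0, 0, -0.009, 0], [0.4, 0, 0, -0.009, 0], [0.4, 0, 0, -0.009, 0]],
  ],
)

```text
time_s: 25.15
tcp_pos: [0.389, -0.3166, 0.028]
eef_rot: [-180.0, 0.0, -178.5]
contact_force: [-0.5, 0.4, 0.3]
gripper_width: 0.0613
gripper_force: 0.0
```

Request:
drive_tool(
  increments=[
    [[0.4, 0, 0, -0.2, 0], [0.4, 0, 0, -0.5, 0], [0.4, 0, 0, -1, 0], [0.4, 0, 0, -1, 0]],
  ],
)

```text
time_s: 25.65
tcp_pos: [0.3916, -0.3178, 0.1526]
eef_rot: [-179.8, 0.4, -178.5]
contact_force: [0.2, -0.0, -0.8]
gripper_width: 0.0615
gripper_force: 0.0
```

Request:
drive_tool(
  increments=[
    [[0.4, 0.2, -1, -1, 0], [0.4, 0.2, -1, -1, 0], [0.4, 0.2, -1, -1, 0], [0.4, 0.2, -1, -1, 0], [0.4, 0.2, -1, -1, 0]],
  ],
)

```text
time_s: 26.28
tcp_pos: [0.3674, -0.4365, 0.2666]
eef_rot: [179.9, -0.1, -178.6]
contact_force: [-0.6, -0.6, -1.0]
gripper_width: 0.0615
gripper_force: 0.0
```

Request:
drive_tool(
  increments=[
    [[0.4, 0.2, -1, 0, 0], [0.4, 0.2, -1, 0, 0], [0.4, 0.2, -1, 0, 0], [0.4, 0.2, -1, 0, 0], [0.4, 0.2, -1, 0, 0]],
  ],
)

```text
time_s: 26.9
tcp_pos: [0.3475, -0.5563, 0.2679]
eef_rot: [180.0, -0.0, -178.4]
contact_force: [0.3, 0.2, 0.7]
gripper_width: 0.0615
gripper_force: 0.0
```

Run:
```python
from plant import capture,r
import cv2
T=capture("top");S=capture("scene")
t=cv2.resize(T[125:305,165:450,::-1],(570,360),interpolation=cv2.INTER_CUBIC);s=cv2.resize(S[145:285,235:320,::-1],(219,360),interpolation=cv2.INTER_CUBIC)
cv2.imwrite("pics/c9.png",cv2.hconcat([t,s]));print(r.get_state()["tcp_pos"],r.get_state()["eef_rot"])
```

```text
[ 0.34757762 -0.55661237  0.2684741 ] [-1.79982134e+02  2.61585526e-02 -1.78437579e+02]
```

View pics/c9.png

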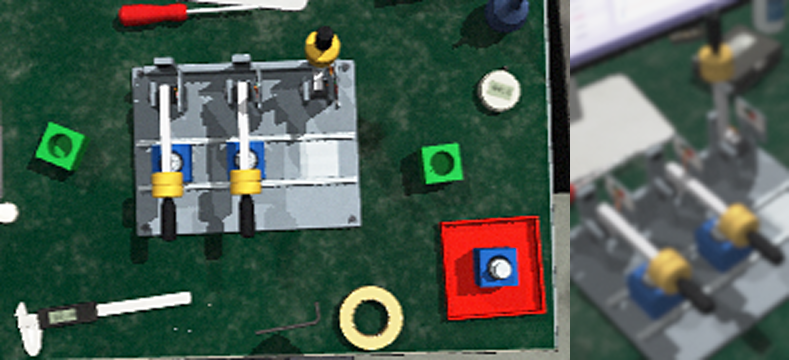

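The unit stands upright in the red tray at (497,267). The right arm is parked at (322,45), the two good units are under load, and the other tools are where they were.

```bash
python3 -c "
from plant import job
print(job.close_job())"
```

```text
the job is handed in; nothing more can be done
None
```

The right plunger was the tired one: its arm is parked upright again and its unit stands upright in the red reject tray, with the left and middle units still under their loads, and I handed the job in at about 27 s.

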